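# Hold a pull-test holder home in the corner jig

## Robot

A 6-joint arm with a two-finger parallel gripper is mounted at the origin on a cart in front of the work surface, level with it; the furniture and walls round the work are solid. World frame = base frame: x ahead of the robot, y to its left, z up, the work surface at z = 0. Lengths are in m, angles in degrees, forces in N, time in s.
With the tool pointing down it reaches from about 0.25 to 0.725 m from the base axis. Payload 9.7 kg.
Tool frame: the origin (TCP) lies at the very end of the fingers, on their centre line; the grasp point (between the pads) lies 19 mm behind it; z points along the fingers, y is the line along which they close (so a half turn about z gives the same grasp; the last joint's range is limited). The gripper opens to 85 mm and grips with 20 to 120 N. Pads are 22 mm wide; open, the fingers measure 114 mm over their backs; the gripper's body (76 mm by 85 mm) begins 54 mm behind the grasp point. The pads swing forward as they close: fully open they stand 13 mm farther back than shut.
Start: joints at [63.541, 4.979, 10.078, 95.1, 0, 90], TCP at [0.245, 0.492, 0.231] pointing down, gripper open.
Joint ranges: [-179.16, 179.16], [-48.56, 103.87], [-65.8, 70.77], [-126.05, 130.52], [-82.76, 87.17], [-180, 180]. Speed limits (degrees/s): [127.2, 127.2, 147.25, 180, 180, 180].

## Interface

Orientations are given as [roll, pitch, yaw] about the fixed x, y, z axes, in that order (R = Rz(yaw) Ry(pitch) Rx(roll)).
In Python, from workcell import bot, viewer, finder gives the robot as it stands. The module is installed in compiled form; this text tells all that it offers.
- The arm moves only by the shell command python3 -m inch 'ROWS' [FORCE]. ROWS is JSON, a list that holds one entry, the list of rows, each a list of 7 numbers: the opening in per cent of the stroke, from 0 (shut) to 100 (fully open), then the shift along the tool's x, y, z in mm, then the turn, a rotation vector about the tool's x, y, z in degrees. In form: [[[grip, tx, ty, tz, ax, ay, az], ...]]. A call has 1 to 8 rows; each row shifts and turns the commanded pose from where the row before left it, along the tool's axes as they then stand; what a row does not reach is not made up. A row lasts 1/8 s, in which the tool goes at most 62.5 mm and 10.7 degrees, less where a joint would pass 70% of its speed; a pose out of reach is approached as far as the arm can. A call with a gripper value outside its range is refused whole. The fingers move at their own pace and stop on an object; FORCE is the grip in N (left out, the last holds). Time passes only in rows, so rows that do not move let the fingers close. It gives the time, the measured TCP pose, the force, the opening and the grip force at its end, in the units of the state.
- bot.get_obs(): the state, without advancing time (a new reading comes with each control period).
- viewer.camera(name): name is "scene" or "top" or "wrist"; returns a dict with "pixels" (384x512x3 uint8, red, green, blue), "vfov" (degrees; the focal length in pixels is half the picture's height over the tangent of half this angle, whatever the lens; pixels are square), "cx", "cy" (the principal point, pixels), "R" (3x3) and "t" (3): a world point X has camera coordinates R X + t. Camera axes: x right, y down, z forward; pixel columns grow to the right and rows downward; lengths in m; the calibration is good to about 2 mm. A picture is of the moment at which its call begins. There is no depth.
- bot.job_done(): hands the job in; it is judged then, once.
Trained networks look in the newest picture that a camera, given by its name, has taken for a name from the list of things; names that differ only in an ending like _2 or _b are one class to them, and where a whole thing is asked for, a point or a joint stands for the part that bears it (a point fixed in the world has none). Each returns a list of dicts, best first, with "conf" (0 to 1); they miss things now and then, are a little off and sometimes report something else, mostly with a low value. They report only what shows in the picture. A call takes as long as a camera call. They do not tell look-alikes from the thing itself.
- finder.outline_of(camera, thing): "pixels" (384x512 bool, what is visible of it) and "extent" ([centre column, centre row, width, height] in pixels, round what is visible of it).
- finder.mark_of(camera, thing): "position" ([column, row] in pixels: a listed point, or the origin of a listed thing).
The state is a dict: "time": time; "q": joint angles; "qd": joint speeds; "joint_efforts": joint torques, N m; "ee_pos": TCP position; "tcp_rot": TCP orientation; "wrist_force": force on the tool from outside, world axes, zero at the start; "torque": the same for the moment, N m; "opening": finger opening in m; "grasp_force": force on a finger pad.
Only numpy, scipy, OpenCV 4.12 (cv2) and the standard library are available. Lean on these libraries where they do the work, as an engineer would, in place of code of your own. Each camera call takes 0.05 s, during which the arm holds its last target. There are 200 camera calls.

## Task

Pick up the brass-coloured holder by its square shank and stand it flat on the blue corner jig, long side to the far stop and short side to the side stop. Push it fully home, without ramming it, until it bears firmly on both steel stops at once with their sprung pins pushed in, and finish while still gripping it and pressing it there (the pins would push it out if you let go). Leave the black holder and the other things where they are.

Things in the scene. Friction and masses are not known exactly. Their poses are not given: they have to be found in the camera images.
- brass_holder: loose pull-test holder, brass-coloured, about 0.45 kg: a rectangular foot 46 mm (its x) by 64 mm (its y) by 22 mm high, and centred on it a square shank 24 x 24 mm, sides parallel to the foot's, from 22 mm to 58 mm above the underside; same both ways round. Starts upright on the light wood surface. Origin: centre of the underside; z up
- black_holder: bystander: a holder of the same shape and size in black, also on the light wood; the two may have changed places. Origin: centre of the underside
- jig: fixed blue base plate 120 mm (its x) by 150 mm (its y), 8 mm thick, on the dark desk to the right; its place and heading vary. Two steel stops stand on it. Origin: centre of its underside; x points to the far stop, y to the side stop, z up
- far_stop: fixed steel bar on the plate, 16 mm thick (jig x) and 89 mm long (jig y), its top 18 mm above the plate's top; its face looks to jig -x and lies at jig x = +42 mm. Same origin and axes as the jig
- side_stop: fixed steel bar on the plate, 16 mm thick (jig y) and 66 mm long (jig x), its top 18 mm above the plate's top; its face looks to jig -y and lies at jig y = +57 mm. Same origin and axes as the jig
- jig_corner (a point): the point on the plate's top (8 mm above the work surface) where the planes of the two stop faces meet; axes as the jig. A holder fully home, its x and y along the jig's (or half a turn from that), has its origin at jig x -23 mm, y -32 mm, z 0 from here
- far_pin (a joint): sprung brass pin, 8 mm across, through the far stop's face, 11 mm above the plate's top, facing the middle of a holder that is home. 0 = out, standing 4 mm proud of the stop face; 0.004 m = flush with it; pushing it flush takes about 3 N (0.6 N to start). Plate, stops and pins are slick (friction about 0.15)
- side_pin (a joint): the same pin in the side stop; 0 = out, 4 mm proud; 0.004 m = flush, at about 3 N
- grease_pot: bystander: low grey pot with a light lid, 57 mm across, 32 mm high, on the light wood, left of the holders. Origin: centre of the underside
- bead_jar: bystander: small jar with a black cap, 46 mm across, 74 mm high, on the light wood behind the holders. Origin: centre of the underside
- sample_02: bystander: pale eyelet, 26 mm across, 10 mm high, near edge of the dark desk. Origin: centre of the underside
- sample_03: bystander: light brown rod lying down, 36 mm long, 11 mm thick, front part of the dark desk. Origin: centre of the underside
- sample_05: bystander: light brown mushroom-shaped stud, 23 mm across, 14 mm high, right part of the dark desk. Origin: centre of the underside
- battery: bystander: green and yellow battery lying down, 50 mm long, 15 mm thick, right part of the dark desk. Origin: centre of the underside
- sample_06: bystander: teal domed button, 27 mm across, 11 mm high, near edge of the dark desk. Origin: centre of the underside
- sample_07: bystander: pale eyelet, 21 mm across, 10 mm high, on the dark desk between its near edge and the jig. Origin: centre of the underside
Not all that is in view belongs to the job. Of the things that look like the brass_holder, take the one that is farthest from the robot's base at the start.

How it is judged (in metres and radians):
On the way:
1. the brass holder is lifted clear in the fingers (height (world z) of brass_holder above 0.02 m and contact force between the fingers and brass_holder above 1 N), for 0.2 s.
At the end, for the whole second after the job is handed in: the brass holder stands flat on the jig plate (within 2 mm and 0.05 rad of upright), square to the jig within 0.05 rad, within 2 mm of fully home both ways, both pins pushed in more than 3 mm, pressed on each fixed stop with more than 1 N, still in the fingers' grip and not moving (contact force between brass_holder and far_stop above 1 N and contact force between brass_holder and side_stop above 1 N and value of joint each of far_pin, side_pin above 0.003 m and x of brass_holder in the frame of jig_corner between -0.025 and -0.021 m and y of brass_holder in the frame of jig_corner between -0.034 and -0.03 m and z of brass_holder in the frame of jig_corner between -0.002 and 0.002 m and angle between the x axis of brass_holder and the x axis of jig, either way round below 0.05 rad and angle between brass_holder's own z axis and vertical below 0.05 rad and contact force between the fingers and brass_holder above 1 N and linear speed of brass_holder below 0.01 m/s); the arm keeps its last pose, push and grip.
It fails at once if the brass holder is rammed against a stop (over 50 N) (contact force between brass_holder and far_stop above 50 N or contact force between brass_holder and side_stop above 50 N).
It fails at once if the brass holder is tipped over (angle between brass_holder's own z axis and vertical above 0.6 rad).
It fails at once if the black holder is moved more than 15 mm (distance of black_holder from where it was at the start of the episode above 0.015 m).
It fails at once if another loose thing is moved more than 15 mm (distance of any of grease_pot, bead_jar, sample_02, sample_03, sample_05, sample_06, sample_07, battery from where it was at the start of the episode above 0.015 m).
It also fails if it takes over 48 s, if anything falls off the work surface, if the arm or the gripper's body presses on something with over 40 N, if the wrist force passes 120 N, or if a joint passes its speed limit or range.

## Working session

There is one attempt and no reset: what is moved stays moved. The work goes in short steps, Python scripts to look and compute and a shell command to move; the robot and the scene stay as the last step left them, time stands still between calls to the robot, and variables do not carry over. Pictures are saved under pics/ and viewed, at most 10 in all, crops included, and the job is handed in when it is done.

```bash
mkdir -p pics
cat > h.py <<'E'
import numpy as np, cv2
from workcell import bot, viewer, finder
def cam(n,save=None):
    c=viewer.camera(n)
    if save: cv2.imwrite(f'pics/{save}.png',c['pixels'][:,:,::-1])
    c['f']=192/np.tan(np.radians(c['vfov'])/2); c['R']=np.array(c['R']);c['t']=np.array(c['t']); return c
def ray(c,p,z):
    d=c['R'].T@np.array([(p[0]-c['cx'])/c['f'],(p[1]-c['cy'])/c['f'],1]); o=-c['R'].T@c['t']
    return o+d*(z-o[2])/d[2]
def proj(c,X):
    X=np.atleast_2d(X)@c['R'].T+c['t']; return X[:,:2]/X[:,2:]*c['f']+[c['cx'],c['cy']]
E
python3 - <<'E'
from h import *
np.set_printoptions(precision=4,suppress=True)
o=bot.get_obs(); print(o['time'],o['ee_pos'],o['tcp_rot'],o['opening'])
ims=[]
for n in ['top','scene']:
    c=cam(n,n+'0'); print(n,c['vfov'],-c['R'].T@c['t'])
    for th in ['brass_holder','black_holder','jig','far_stop','side_stop','jig_corner','far_pin','side_pin','grease_pot','bead_jar']:
        for f,k in((finder.mark_of,'position'),(finder.outline_of,'extent')):
            for r in f(n,th)[:3]:
                p=r[k]; print(th,k,round(r['conf'],2),np.round(p,1),ray(c,p[:2],.008 if 'j' in th and 'jar' not in th else 0)[:2] if k=='position' else '')
E
```

```text
0.0 [0.2449 0.4922 0.2306] [-179.922     0.0003  153.5417] 0.08549705581809838
top 42.578453100040385 [ 0.1778 -0.1246  1.6232]
brass_holder position 0.83 [124.8 244.4] [0.2316 0.2969]
brass_holder position 0.79 [174.8 185.9] [0.4267 0.1403]
brass_holder position 0.73 [163.3 223.4] [0.3014 0.1737]
brass_holder extent 0.83 [198.3 212.4  21.5  21.9] 
brass_holder extent 0.59 [172.7 185.4  22.2  19.8] 
brass_holder extent 0.52 [163.8 220.9  22.1  19.1] 
black_holder position 0.51 [222.5 171.4] [ 0.4775 -0.0178]
black_holder extent 0.83 [224.4 166.8  22.1  15.8] 
jig position 0.6 [282.5 155.9] [ 0.5308 -0.2182]
jig extent 0.69 [284.1 154.9  56.5  46.8] 
far_stop position 0.42 [286.2 156.3] [ 0.5313 -0.2311]
far_stop extent 0.49 [277.8 141.4  23.1  11.6] 
side_stop extent 0.41 [267.  162.2  13.6  17. ] 
jig_corner position 0.91 [260.6 151. ] [ 0.5469 -0.1447]
jig_corner extent 0.96 [283.1 156.9  52.3  43.5] Traceback (most recent call last):
  File "<stdin>", line 9, in <module>
ValueError: it knows: battery, bead_jar, black_holder, brass_holder, far_stop, grease_pot, jig, jig_corner, sample, side_stop
```

```bash
ls pics
```

```text
top0.png
```

Run:
```python
from h import *
np.set_printoptions(precision=4,suppress=True)
c=cam('scene','scene0'); print(-c['R'].T@c['t'])
for th in ['brass_holder','black_holder','jig','far_stop','jig_corner','bead_jar']:
    for f,k in((finder.mark_of,'position'),(finder.outline_of,'extent')):
        for r in f('scene',th)[:4]:
            p=r[k]; print(th,k,round(r['conf'],2),np.round(p,1),ray(c,p[:2],.008 if 'jig' in th else 0)[:2] if k=='position' else '')
a=cv2.imread('pics/top0.png')[100:300,90:350]; a=cv2.resize(a,None,fx=3,fy=3,interpolation=cv2.INTER_CUBIC); cv2.imwrite('pics/top0c.png',a)
```

```text
[-0.6304 -0.6868  1.0352]
brass_holder position 0.8 [188.8 196. ] [0.33   0.0566]
brass_holder position 0.73 [186.4 173.3] [0.4346 0.1346]
brass_holder position 0.7 [112.7 191.8] [0.2313 0.3119]
brass_holder position 0.47 [155.3 189.8] [0.3063 0.1822]
brass_holder extent 0.76 [158.4 185.   22.9  26.2] 
brass_holder extent 0.55 [184.6 166.1  19.5  17.8] 
brass_holder extent 0.54 [189.8 189.9  23.4  23.4] 
brass_holder extent 0.5 [113.8 189.3  24.5  22.6] 
black_holder position 0.72 [231.6 175.6] [ 0.4956 -0.0231]
black_holder extent 0.76 [232.8 170.9  24.7  21.5] 
jig position 0.55 [286.8 183.3] [ 0.5339 -0.2269]
jig extent 0.55 [285.2 181.   41.7  27.4] 
far_stop position 0.72 [285.5 184.8] [ 0.5332 -0.2224]
far_stop extent 0.57 [286.9 172.2  21.4   4.7] 
jig_corner position 0.88 [270.5 176.1] [ 0.546  -0.1572]
jig_corner extent 0.91 [288.  183.8  48.6  31.9] 
bead_jar position 0.71 [281.  227.7] [ 0.3285 -0.2953]
bead_jar position 0.62 [223.5 149.9] [0.6253 0.0844]
bead_jar position 0.49 [288.2 183.8] [ 0.5426 -0.2289]
bead_jar extent 0.75 [225.  145.4  11.4  26.5] 
bead_jar extent 0.25 [233.8 172.3  24.3  23.7]
```

View pics/top0c.png

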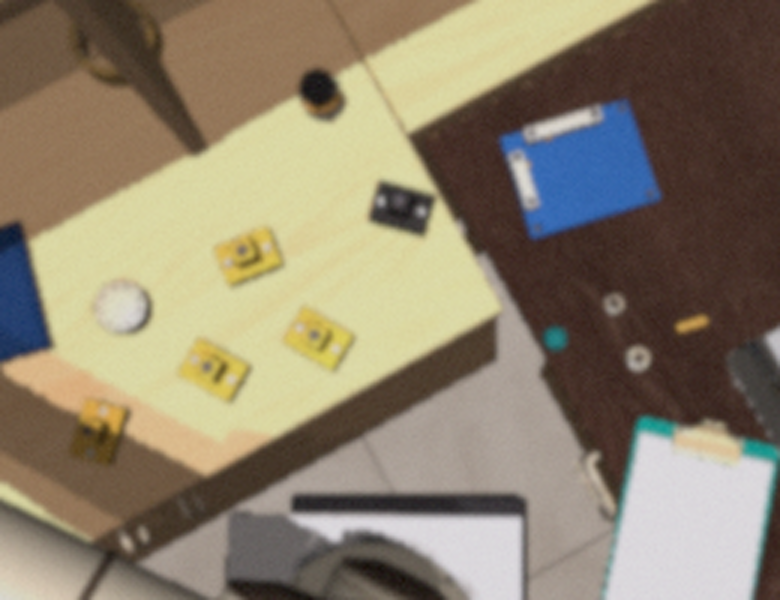

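View pics/scene0.png

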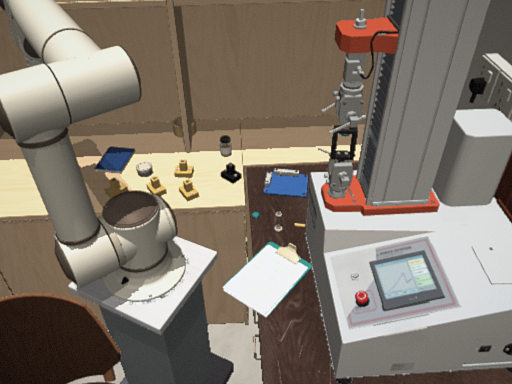

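The crop shows four brass holders. The farthest from the base is at top pixel (173,185), about world (0.43, 0.137), roughly 0.45 m out. The jig is at about (0.53, -0.22), heading about 19°, with the far stop up and the side stop left in the picture. Next I move above the holder.

```bash
cat >> h.py <<'E'
from scipy.spatial.transform import Rotation as Ro
def tool():
    o=bot.get_obs(); return np.array(o['ee_pos']),Ro.from_euler('xyz',o['tcp_rot'],degrees=True).as_matrix(),o
def goto(p,yaw):
    e,R,o=tool(); T=Ro.from_euler('xyz',[180,0,yaw],degrees=True).as_matrix()
    print('t',o['time'],'ee',e,'rot',np.round(o['tcp_rot'],2),'SHIFT mm',np.round(R.T@(np.array(p)-e)*1e3,1),'TURN after',np.round(Ro.from_matrix(R.T@T).as_rotvec(degrees=True),2))
E
python3 - <<'E'
from h import *
np.set_printoptions(precision=4,suppress=True)
c=cam('wrist'); e,R,o=tool()
print('cam in tool',R.T@(-c['R'].T@c['t']-e), 'axes', c['R']@R, c['vfov'],c['cx'],c['cy'])
goto([.43,.137,.23],108.5)
E
```

```text
cam in tool [ 0.075   0.0002 -0.1429] axes [[-0.0002  1.      0.0002]
 [-0.9549 -0.0001 -0.297 ]
 [-0.297  -0.0003  0.9549]] 66.72273670612705 257.44721008916355 186.89158544288563
t 1.35 ee [0.2451 0.4924 0.2313] rot [180.     0.   153.54] SHIFT mm [-323.9 -235.8    1.3] TURN after [ 0.    0.   45.04]
```

```bash
python3 -m inch '[[[100,-40.5,-29.5,0,0,0,0],[100,-40.5,-29.5,0,0,0,0],[100,-40.5,-29.5,0,0,0,0],[100,-40.5,-29.5,0,0,0,0],[100,-40.5,-29.5,0,0,0,0],[100,-40.5,-29.5,0,0,0,0],[100,-40.5,-29.5,0,0,0,0],[100,-40.5,-29.5,0,0,0,0]]]' 40; python3 -m inch '[[[100,0,0,4,0,0,9],[100,0,0,4,0,0,9],[100,0,0,4,0,0,9],[100,0,0,4,0,0,9],[100,0,0,4,0,0,9],[100,0,0,0,0,0,0]]]'
python3 - <<'E'
from h import *
np.set_printoptions(precision=4,suppress=True)
c=cam('wrist','w1')
for f,k in((finder.mark_of,'position'),(finder.outline_of,'extent')):
    for r in f('wrist','brass_holder'):
        p=r[k]; print(k,round(r['conf'],2),np.round(p,1),ray(c,p[:2],0)[:2])
goto([.43,.137,.2],108.5)
E
```

```text
time: 2.35
ee_pos: [0.4305, 0.1352, 0.2315]
tcp_rot: [180.0, 0.0, 153.5]
wrist_force: [0.9, 0.7, -0.6]
opening: 0.0854
grasp_force: 0.0
time: 3.1
ee_pos: [0.4298, 0.1367, 0.2111]
tcp_rot: [-180.0, -0.0, 108.6]
wrist_force: [0.1, 0.0, 0.1]
opening: 0.0853
grasp_force: 0.0
position 0.93 [172.9 189.9] [0.3405 0.0657]
position 0.9 [256.3 154.8] [0.427  0.1426]
position 0.68 [164.5  89.1] [0.3024 0.1815]
extent 0.91 [160.2  90.8  68.6  70.2] [0.2982 0.1781]
extent 0.6 [168.2 192.5  64.3  62.8] [0.3356 0.0604]
t 3.25 ee [0.43   0.1368 0.2115] rot [179.98  -0.   108.72] SHIFT mm [ 0.2  0.1 11.5] TURN after [ 0.02 -0.    0.22]
```

View pics/w1.png

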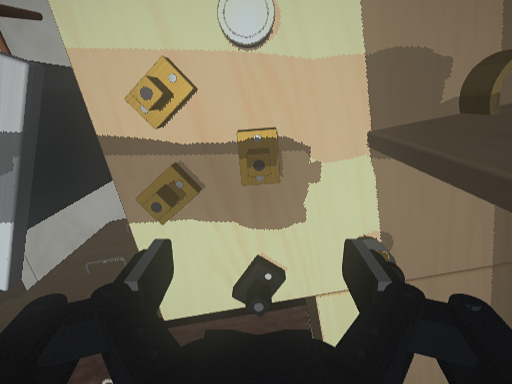

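```bash
cat >> h.py <<'E'
from scipy.optimize import minimize
def box(x0,x1,y0,y1,z0,z1): return np.array([[x,y,z] for x in(x0,x1) for y in(y0,y1) for z in(z0,z1)])
H=[box(-.023,.023,-.032,.032,0,.022),box(-.012,.012,-.012,.012,.022,.058)]
def W(P,x,y,yaw,z=0): return P@Ro.from_euler('z',yaw,degrees=True).as_matrix().T+[x,y,z]
def sil(c,parts,x,y,yaw,z=0):
    m=np.zeros((384*4,512*4),np.uint8)
    for P in parts: cv2.fillConvexPoly(m,cv2.convexHull(((proj(c,W(P,x,y,yaw,z))+.5)*4).astype(np.int32)),1)
    return cv2.resize(m.astype(np.float32),(512,384),interpolation=cv2.INTER_AREA)
def fit(c,mask,parts,g,z=0):
    mask=mask.astype(np.float32)
    f=lambda v:np.abs(sil(c,parts,v[0]/1e3,v[1]/1e3,v[2],z)-mask).sum()/mask.sum()
    s=np.array([g[0]*1e3,g[1]*1e3,g[2]])
    r=minimize(f,s,method='Nelder-Mead',options=dict(initial_simplex=np.vstack([s,s+[8,0,0],s+[0,8,0],s+[0,0,8]]),xatol=.05,fatol=1e-4))
    return r.x,r.fun
E
python3 - <<'E'
from h import *
np.set_printoptions(precision=4,suppress=True)
c=cam('wrist'); im=c['pixels']
hsv=cv2.cvtColor(im,cv2.COLOR_RGB2HSV)
for p in [(262,135),(245,180),(230,150),(230,120),(230,170),(290,120),(300,135)]: print(p,hsv[p[1],p[0]])
s=(hsv[...,1]>140)&(hsv[...,0]<30)
n,l,st,ce=cv2.connectedComponentsWithStats(s.astype(np.uint8)); k=l[170,248]; print(st[k],ce[k])
m=cv2.morphologyEx((l==k).astype(np.uint8),cv2.MORPH_CLOSE,np.ones((9,9)))
print(fit(c,m,H,(.427,.14,18.5)))
x,fu=fit(c,m,H,(.427,.14,18.5))
v=cv2.resize(im[100:220,190:330],None,fx=4,fy=4)[...,::-1].copy()
for P in H:
    h=cv2.convexHull(((proj(c,W(P,x[0]/1e3,x[1]/1e3,x[2]))-[190,100]+.5)*4).astype(np.int32)); cv2.polylines(v,[h],True,(0,0,255),1)
cc,_=cv2.findContours(cv2.resize(m[100:220,190:330],None,fx=4,fy=4,interpolation=0),0,1); cv2.drawContours(v,cc,-1,(0,255,0),1)
cv2.imwrite('pics/w1f.png',v)
# jig from top cam
c=cam('top'); hsv=cv2.cvtColor(c['pixels'],cv2.COLOR_RGB2HSV)
E
```

```text
(262, 135) [ 21 143 192]
(245, 180) [ 21 132 120]
(230, 150) [ 18  77 106]
(230, 120) [ 18  77 193]
(230, 170) [ 18  79 133]
(290, 120) [ 18  85 193]
(300, 135) [ 18  79 194]
[     0      0    512    384 194854] [256.2438 192.3266]
(array([354.3855, 262.7395, -71.9408]), np.float64(0.9827396869659424))
```

View pics/w1f.png

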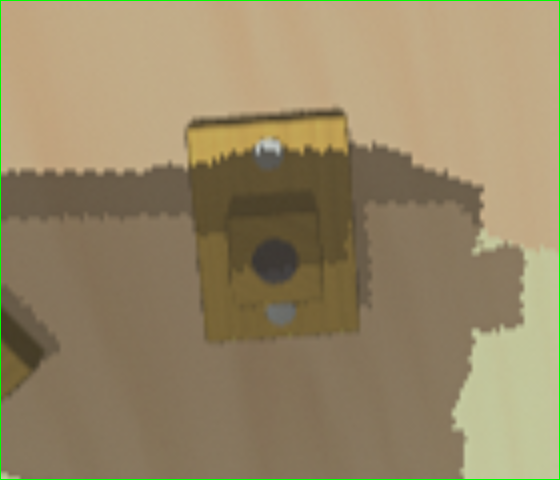

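The holder shows clearly: the foot runs from (237,130) to (280,184) and the shank sits in the middle. My saturation threshold was too high, so I'm lowering it.

Run:
```python
from h import *
np.set_printoptions(precision=4,suppress=True)
c=cam('wrist'); im=c['pixels']
hsv=cv2.cvtColor(im,cv2.COLOR_RGB2HSV)
s=(hsv[...,1]>108)&(hsv[...,0]<30)
s[:,:225]=0;s[:,295:]=0;s[:115]=0;s[200:]=0
n,l,st,ce=cv2.connectedComponentsWithStats(s.astype(np.uint8)); k=1+st[1:,4].argmax(); print(st[k],ce[k])
m=cv2.morphologyEx((l==k).astype(np.uint8),cv2.MORPH_CLOSE,np.ones((9,9)))
x,fu=fit(c,m,H,(.427,.14,18.5)); print(x,fu)
v=cv2.resize(im[100:220,190:330],None,fx=4,fy=4)[...,::-1].copy()
for P in H:
    h=cv2.convexHull(((proj(c,W(P,x[0]/1e3,x[1]/1e3,x[2]))-[190,100]+.5)*4).astype(np.int32)); cv2.polylines(v,[h],True,(0,0,255),1)
# jig from top and scene: blue plate + stops as box
J=[box(-.06,.06,-.075,.075,0,.008),box(.042,.058,-.0445+.0,.0445,.008,.026)]
w=None
for n in('top','scene'):
    c=cam(n); hsv=cv2.cvtColor(c['pixels'],cv2.COLOR_RGB2HSV)
    g=proj(c,[.531,-.222,.008])[0].astype(int)
    b=((hsv[...,0]>100)&(hsv[...,0]<125)&(hsv[...,1]>120)).astype(np.uint8)
    nn,l,st,ce=cv2.connectedComponentsWithStats(b); k=l[g[1],g[0]]
    hull=cv2.convexHull(cv2.findContours((l==k).astype(np.uint8),0,1)[0][0]); m=np.zeros((384,512),np.uint8); cv2.fillConvexPoly(m,hull,1)
    print(n,st[k],fit(c,m,J[:1],(.531,-.222,18.8)))
    q=cv2.resize(c['pixels'][g[1]-30:g[1]+30,g[0]-35:g[0]+35],(560,480))[...,::-1]; w=q if w is None else np.vstack([w,q])
cv2.imwrite('pics/fit.png',cv2.resize(np.vstack([v,w]),(0,0),fx=.4,fy=.4) if 0 else v)
```

```text
[ 237  128   43   57 1891] [258.0915 156.0032]
[429.3583 143.7971  22.5478] 0.062382739037275314
top [ 257  134   53   45 1272] (array([ 531.4796, -218.8488,   17.8115]), np.float64(0.033633314073085785))
scene [264 172  44  25 781] (array([ 535.8016, -223.801 ,   18.4799]), np.float64(0.07151442021131516))
```

View pics/fit.png

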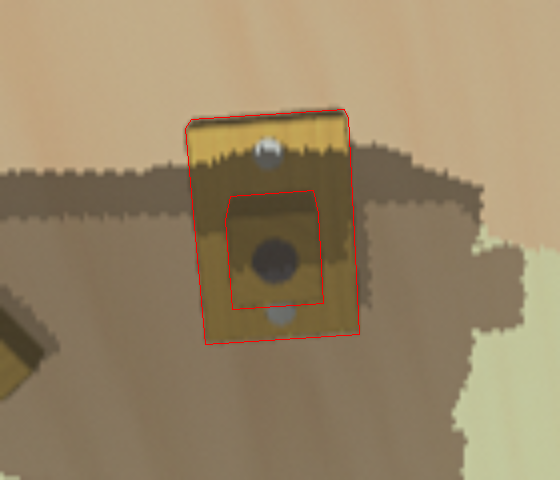

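Good overlay fit: holder at (0.4294, 0.1438), yaw 22.5°. Now the descent.

Run:
```python
from h import *
np.set_printoptions(precision=4,suppress=True)
goto([.4294,.1438,.027],112.5)
```

```text
t 3.5 ee [0.43   0.1368 0.2114] rot [179.99  -0.   108.59] SHIFT mm [  6.8   1.6 184.4] TURN after [ 0.01 -0.   -3.91]
```

```bash
python3 -m inch '[[[100,6.8,1.6,30,0,0,0],[100,0,0,30,0,0,-3.9],[100,0,0,40,0,0,0],[100,0,0,40,0,0,0],[100,0,0,24,0,0,0],[100,0,0,14,0,0,0],[100,0,0,6,0,0,0],[100,0,0,0,0,0,0]]]'; python3 -m inch '[[[20,0,0,0,0,0,0],[20,0,0,0,0,0,0],[20,0,0,0,0,0,0],[10,0,0,0,0,0,0],[10,0,0,0,0,0,0],[10,0,0,0,0,0,0],[10,0,0,0,0,0,0],[10,0,0,0,0,0,0]]]' 60
```

```text
time: 4.5
ee_pos: [0.4296, 0.1438, 0.0277]
tcp_rot: [180.0, 0.0, 112.4]
wrist_force: [0.2, -0.6, 0.8]
opening: 0.0857
grasp_force: 0.0
time: 5.5
ee_pos: [0.4294, 0.1437, 0.0276]
tcp_rot: [180.0, 0.0, 112.4]
wrist_force: [-1.3, -0.8, 5.9]
opening: 0.0232
grasp_force: 59.5
```

```bash
python3 -m inch '[[[10,0,0,-5,0,0,0],[10,0,0,-15,0,0,0],[10,0,0,-30,0,0,0],[10,0,0,-40,0,0,0],[10,0,0,-40,0,0,0],[10,0,0,-40,0,0,0],[10,0,0,0,0,0,2],[10,0,0,0,0,0,2.2]]]'
python3 - <<'E'
from h import *
np.set_printoptions(precision=4,suppress=True)
goto([.533,-.215,.2],108.2)
E
```

```text
time: 6.5
ee_pos: [0.4292, 0.1437, 0.1969]
tcp_rot: [-180.0, -0.0, 108.1]
wrist_force: [-0.1, 0.1, -4.7]
opening: 0.023
grasp_force: 59.7
t 6.5 ee [0.4292 0.1437 0.1969] rot [-179.98   -0.    108.12] SHIFT mm [-373.2  -12.9   -3.1] TURN after [-0.02 -0.   -0.08]
```

```bash
python3 -m inch '[[[10,-35,-1.6,0,0,0,0],[10,-50,-1.6,0,0,0,0],[10,-50,-1.6,0,0,0,0],[10,-50,-1.6,0,0,0,0],[10,-50,-1.6,0,0,0,0],[10,-50,-1.6,0,0,0,0],[10,-50,-1.6,0,0,0,0],[10,-38,-1.7,0,0,0,0]]]';python3 -m inch '[[[10,0,0,0,0,0,0],[10,0,0,0,0,0,0]]]'
python3 - <<'E'
from h import *
np.set_printoptions(precision=4,suppress=True)
c=cam('wrist','w2')
for f,k in((finder.mark_of,'position'),(finder.outline_of,'extent')):
    for th in('jig','jig_corner','brass_holder','far_stop','side_stop'):
        for r in f('wrist',th)[:2]:
            p=r[k]; print(th,k,round(r['conf'],2),np.round(p,1),ray(c,p[:2],.008)[:2])
goto([.533,-.215,.2],108.2)
E
```

```text
time: 7.5
ee_pos: [0.5336, -0.2165, 0.1956]
tcp_rot: [-179.9, -0.1, 108.1]
wrist_force: [-0.6, 0.6, -3.4]
opening: 0.023
grasp_force: 59.5
time: 7.75
ee_pos: [0.5333, -0.2143, 0.1961]
tcp_rot: [-179.9, -0.1, 108.2]
wrist_force: [0.2, -0.5, -4.5]
opening: 0.0232
grasp_force: 59.8
jig position 0.84 [256.3 166.3] [ 0.5331 -0.2168]
jig_corner position 0.63 [292.5 117.4] [ 0.5539 -0.1515]
brass_holder position 0.75 [255.8 220.4] [ 0.5538 -0.2819]
jig extent 0.65 [257.9 163.1 112.5 127.6] [ 0.5337 -0.2126]
jig_corner extent 0.97 [258.9 164.7 107.2 121.4] [ 0.5354 -0.214 ]
brass_holder extent 0.56 [256.1 233.5  87.6 124.3] [ 0.5596 -0.2987]
far_stop extent 0.77 [300.2 169.   14.9  78. ] [ 0.5828 -0.2038]
side_stop extent 0.89 [260.5 111.2  62.3  20. ] [ 0.5182 -0.1563]
side_stop extent 0.49 [ 91.7 218.5  11.4  31. ] [ 0.361  -0.3426]
t 8.3 ee [ 0.5338 -0.2144  0.1974] rot [179.99   0.01 108.25] SHIFT mm [-0.3 -1.  -2.6] TURN after [0.01 0.01 0.05]
```

View pics/w2.png

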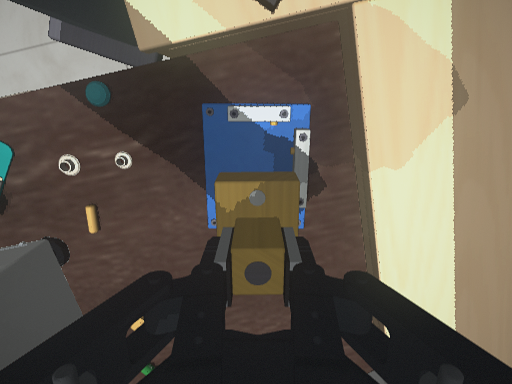

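The jig shows whole, with plate corners (203,104), (311,104) and (208,228). The side stop is at the top, (229–290,114), and the far stop at the right, (302,130–208). The holder sits squarely in the fingers. Now I fit the plate.

Run:
```python
from h import *
np.set_printoptions(precision=4,suppress=True)
c=cam('wrist'); im=c['pixels']
hsv=cv2.cvtColor(im,cv2.COLOR_RGB2HSV)
b=((hsv[...,0]>100)&(hsv[...,0]<125)&(hsv[...,1]>110))
w=(hsv[...,1]<60)&(hsv[...,2]>90)
m=(b|w).astype(np.uint8); m[:, :190]=0; m[:,325:]=0; m[:95]=0
m=cv2.morphologyEx(m,cv2.MORPH_CLOSE,np.ones((7,7)))
ign=np.ones((384,512),np.float32); ign[168:,212:303]=0; ign[222:]=0; ign[:95]=0; ign[:,:190]=0; ign[:,325:]=0
J=[box(-.06,.06,-.075,.075,0,.008)]
f=lambda v:(np.abs(sil(c,J,v[0]/1e3,v[1]/1e3,v[2])-m)*ign).sum()/m.sum()
s=np.array([533,-217,18.2])
r=minimize(f,s,method='Nelder-Mead',options=dict(initial_simplex=np.vstack([s,s+[6,0,0],s+[0,6,0],s+[0,0,4]]),xatol=.05,fatol=1e-4)); print(r.x,r.fun)
x=r.x
A=[95,190]
v=cv2.resize(im[95:235,190:325],None,fx=4,fy=4,interpolation=cv2.INTER_CUBIC)[...,::-1].copy()
def L(P,col,z=0):
    q=((proj(c,W(np.array(P),x[0]/1e3,x[1]/1e3,x[2]))-[190,95]+.5)*4).astype(np.int32); cv2.polylines(v,[q],True,col,1)
L([[-.06,-.075,.008],[.06,-.075,.008],[.06,.075,.008],[-.06,.075,.008]],(0,0,255))
L([[.042,-.03,.026],[.042,.05,.026],[.058,.05,.026],[.058,-.03,.026]],(0,255,0))
L([[-.03,.057,.026],[.03,.057,.026],[.03,.073,.026],[-.03,.073,.026]],(0,255,0))
L([[.042,-.03,.008],[.042,.057,.008],[-.03,.057,.008],[.042,.057,.008]],(0,255,255))
cv2.imwrite('pics/jf.png',v)
e,R,o=tool(); print(e,o['tcp_rot'])
h=W(np.array([[.019,.025,0]]),x[0]/1e3,x[1]/1e3,x[2])[0]; print('home',h)
```

```text
[ 534.3482 -221.2905   18.265 ] 0.011537313432835821
[ 0.5338 -0.2145  0.1973] [179.9968   0.0044 108.2466]
home [ 0.5446 -0.1916  0.    ]
```

View pics/jf.png

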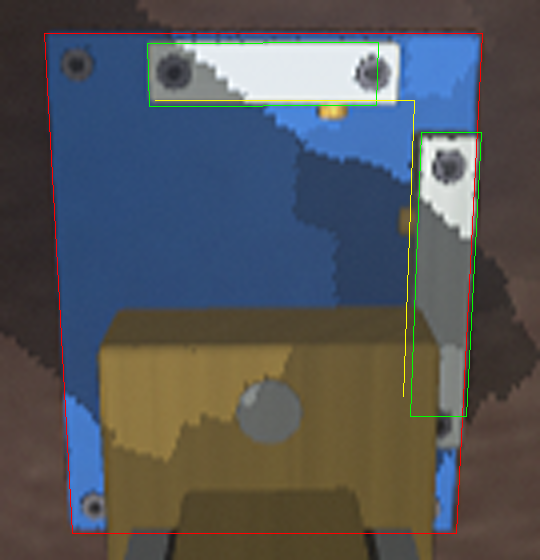

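The plate fit is tight, with the green stop boxes on the stops. The tool is already square to the jig (tool x = jig y, tool y = jig x). I go down 10 mm short of both stops.

```bash
python3 -m inch '[[[10,8.4,7.3,10,0,0,0],[10,0,0,40,0,0,0],[10,0,0,40,0,0,0],[10,0,0,35,0,0,0],[10,0,0,20,0,0,0],[10,0,0,8,0,0,0],[10,0,0,3,0,0,0],[10,0,0,0,0,0,0]]]' 80; python3 -m inch '[[[10,0,0,1.5,0,0,0],[10,0,0,1,0,0,0],[10,0,0,0,0,0,0]]]'; python3 -m inch '[[[10,0,0,1,0,0,0],[10,0,0,1,0,0,0],[10,0,0,0,0,0,0]]]'
```

```text
time: 9.35
ee_pos: [0.5386, -0.2043, 0.042]
tcp_rot: [180.0, 0.0, 108.2]
wrist_force: [-0.6, 0.0, -3.3]
opening: 0.0224
grasp_force: 82.1
time: 9.72
ee_pos: [0.5382, -0.2044, 0.0389]
tcp_rot: [180.0, 0.0, 108.2]
wrist_force: [0.6, 0.5, -3.6]
opening: 0.0227
grasp_force: 82.1
time: 10.1
ee_pos: [0.5381, -0.2043, 0.0367]
tcp_rot: [-180.0, -0.0, 108.2]
wrist_force: [-0.6, -0.2, -4.4]
opening: 0.0228
grasp_force: 82.1
```

```bash
python3 -m inch '[[[10,0,0,0.5,0,0,0],[10,0,0,0.5,0,0,0],[10,0,0,0,0,0,0]]]'; python3 -m inch '[[[10,0,0,0.4,0,0,0],[10,0,0,0,0,0,0]]]'; python3 -m inch '[[[10,0,0,0.4,0,0,0],[10,0,0,0,0,0,0]]]'
```

```text
time: 10.48
ee_pos: [0.5381, -0.2043, 0.0358]
tcp_rot: [180.0, 0.0, 108.2]
wrist_force: [0.7, 0.2, -3.5]
opening: 0.0226
grasp_force: 82.5
time: 10.72
ee_pos: [0.5382, -0.2044, 0.0358]
tcp_rot: [180.0, 0.0, 108.2]
wrist_force: [-0.7, 0.1, 0.0]
opening: 0.0229
grasp_force: 83.0
time: 10.98
ee_pos: [0.5383, -0.2044, 0.0357]
tcp_rot: [180.0, 0.0, 108.2]
wrist_force: [-4.2, 1.6, 5.6]
opening: 0.0223
grasp_force: 83.7
```

The holder is on the plate and pressing lightly. Now toward the far stop.

```bash
python3 -m inch '[[[10,0,2,0,0,0,0],[10,0,2,0,0,0,0],[10,0,1,0,0,0,0],[10,0,0,0,0,0,0]]]'; for i in 1; do python3 -m inch '[[[10,0,1,0,0,0,0],[10,0,0,0,0,0,0]]]'; done; python3 -m inch '[[[10,0,1,0,0,0,0],[10,0,0,0,0,0,0]]]';  python3 -m inch '[[[10,0,0.5,0,0,0,0],[10,0,0,0,0,0,0]]]'
```

```text
time: 11.48
ee_pos: [0.5433, -0.2031, 0.0357]
tcp_rot: [180.0, 0.1, 108.2]
wrist_force: [-2.2, 0.1, 5.2]
opening: 0.0231
grasp_force: 83.7
time: 11.72
ee_pos: [0.544, -0.2029, 0.0357]
tcp_rot: [180.0, 0.1, 108.2]
wrist_force: [-4.3, -2.1, 5.3]
opening: 0.023
grasp_force: 83.7
time: 11.98
ee_pos: [0.5448, -0.2027, 0.0358]
tcp_rot: [180.0, 0.1, 108.2]
wrist_force: [-4.8, -0.9, 6.5]
opening: 0.0227
grasp_force: 83.7
time: 12.22
ee_pos: [0.5452, -0.2025, 0.0357]
tcp_rot: [-180.0, 0.1, 108.2]
wrist_force: [-4.9, -1.3, 6.7]
opening: 0.0226
grasp_force: 83.8
```

```bash
python3 -m inch '[[[10,0,0.6,0,0,0,0],[10,0,0,0,0,0,0]]]'; python3 -m inch '[[[10,0,0.6,0,0,0,0],[10,0,0,0,0,0,0]]]';  python3 -m inch '[[[10,0,0.5,0,0,0,0],[10,0,0,0,0,0,0]]]'
```

```text
time: 12.48
ee_pos: [0.5457, -0.2024, 0.0358]
tcp_rot: [-180.0, 0.1, 108.2]
wrist_force: [-5.0, -1.0, 6.6]
opening: 0.0225
grasp_force: 83.8
time: 12.72
ee_pos: [0.5462, -0.2022, 0.0358]
tcp_rot: [-180.0, 0.1, 108.2]
wrist_force: [-5.9, -1.4, 7.3]
opening: 0.0231
grasp_force: 83.8
time: 12.98
ee_pos: [0.5466, -0.202, 0.0358]
tcp_rot: [-180.0, 0.1, 108.2]
wrist_force: [-5.4, -2.0, 7.8]
opening: 0.0228
grasp_force: 83.8
```

```bash
python3 -m inch '[[[10,0,0.6,0,0,0,0],[10,0,0,0,0,0,0]]]'; python3 -m inch '[[[10,0,0.5,0,0,0,0],[10,0,0,0,0,0,0]]]';  python3 -m inch '[[[10,0,0.4,0,0,0,0],[10,0,0,0,0,0,0]]]'
```

```text
time: 13.22
ee_pos: [0.5468, -0.202, 0.0358]
tcp_rot: [-179.9, 0.1, 108.2]
wrist_force: [-6.9, -3.1, 7.8]
opening: 0.0228
grasp_force: 83.9
time: 13.48
ee_pos: [0.5469, -0.2019, 0.0358]
tcp_rot: [-179.9, 0.1, 108.2]
wrist_force: [-10.6, -4.3, 9.5]
opening: 0.0227
grasp_force: 84.2
time: 13.72
ee_pos: [0.547, -0.2019, 0.0358]
tcp_rot: [-179.8, 0.1, 108.2]
wrist_force: [-12.4, -2.7, 9.8]
opening: 0.0225
grasp_force: 84.3
```

The far stop is touched at about 12 N. Now toward the side stop.

```bash
python3 -m inch '[[[10,2,0,0,0,0,0],[10,2,0,0,0,0,0],[10,1,0,0,0,0,0],[10,0,0,0,0,0,0]]]'; python3 -m inch '[[[10,1,0,0,0,0,0],[10,1,0,0,0,0,0],[10,0,0,0,0,0,0]]]'; python3 -m inch '[[[10,0.7,0,0,0,0,0],[10,0.5,0,0,0,0,0],[10,0,0,0,0,0,0]]]'; python3 -m inch '[[[10,0.6,0,0,0,0,0],[10,0,0,0,0,0,0]]]'
```

```text
time: 14.22
ee_pos: [0.546, -0.1984, 0.0359]
tcp_rot: [-179.9, 0.2, 108.1]
wrist_force: [-9.3, -9.4, 6.3]
opening: 0.0229
grasp_force: 83.8
time: 14.6
ee_pos: [0.5453, -0.1966, 0.0359]
tcp_rot: [-179.9, 0.2, 108.1]
wrist_force: [-9.0, -9.6, 7.8]
opening: 0.0224
grasp_force: 83.8
time: 14.98
ee_pos: [0.545, -0.1956, 0.0359]
tcp_rot: [-179.9, 0.2, 108.1]
wrist_force: [-8.6, -10.6, 8.0]
opening: 0.0228
grasp_force: 83.8
time: 15.22
ee_pos: [0.5449, -0.1951, 0.0359]
tcp_rot: [-179.9, 0.2, 108.1]
wrist_force: [-7.0, -10.8, 7.0]
opening: 0.0227
grasp_force: 83.8
```

```bash
python3 -m inch '[[[10,0.7,0,0,0,0,0],[10,0.5,0,0,0,0,0],[10,0,0,0,0,0,0]]]'; python3 -m inch '[[[10,0.6,0,0,0,0,0],[10,0.4,0,0,0,0,0],[10,0,0,0,0,0,0]]]'; python3 -m inch '[[[10,0.5,0,0,0,0,0],[10,0,0,0,0,0,0]]]'; python3 -m inch '[[[10,0.5,0,0,0,0,0],[10,0,0,0,0,0,0]]]'
```

```text
time: 15.6
ee_pos: [0.5445, -0.194, 0.0359]
tcp_rot: [-179.9, 0.3, 108.1]
wrist_force: [-7.6, -10.8, 7.5]
opening: 0.0232
grasp_force: 83.8
time: 15.98
ee_pos: [0.5442, -0.1931, 0.0359]
tcp_rot: [-179.9, 0.3, 108.1]
wrist_force: [-7.9, -11.1, 6.7]
opening: 0.0228
grasp_force: 83.8
time: 16.23
ee_pos: [0.5441, -0.1927, 0.0359]
tcp_rot: [-179.9, 0.3, 108.1]
wrist_force: [-8.0, -11.4, 7.3]
opening: 0.0225
grasp_force: 83.8
time: 16.48
ee_pos: [0.544, -0.1923, 0.0359]
tcp_rot: [-179.9, 0.3, 108.1]
wrist_force: [-7.8, -12.8, 7.4]
opening: 0.0226
grasp_force: 83.8
```

```bash
python3 -m inch '[[[10,0.5,0,0,0,0,0],[10,0,0,0,0,0,0]]]'; python3 -m inch '[[[10,0.5,0,0,0,0,0],[10,0,0,0,0,0,0]]]'; python3 -m inch '[[[10,0.5,0,0,0,0,0],[10,0,0,0,0,0,0]]]'; python3 -m inch '[[[10,0.4,0,0,0,0,0],[10,0,0,0,0,0,0]]]'
```

```text
time: 16.73
ee_pos: [0.5439, -0.192, 0.0359]
tcp_rot: [-179.9, 0.3, 108.1]
wrist_force: [-8.2, -13.3, 7.1]
opening: 0.0229
grasp_force: 83.5
time: 16.98
ee_pos: [0.5439, -0.1919, 0.036]
tcp_rot: [-179.9, 0.4, 108.1]
wrist_force: [-7.3, -16.0, 6.9]
opening: 0.0229
grasp_force: 83.4
time: 17.23
ee_pos: [0.5439, -0.1919, 0.036]
tcp_rot: [-179.9, 0.4, 108.1]
wrist_force: [-5.6, -17.4, 6.2]
opening: 0.0233
grasp_force: 83.3
time: 17.48
ee_pos: [0.5438, -0.1918, 0.0361]
tcp_rot: [-179.9, 0.4, 108.0]
wrist_force: [-5.2, -19.2, 5.5]
opening: 0.023
grasp_force: 83.3
```

```bash
python3 -m inch '[[[10,0,0.4,0,0,0,0],[10,0,0,0,0,0,0]]]'; python3 -m inch '[[[10,0.4,0.2,0,0,0,0],[10,0,0,0,0,0,0],[10,0,0,0,0,0,0],[10,0,0,0,0,0,0]]]'
python3 - <<'E'
from h import *
c=cam('wrist'); cv2.imwrite('pics/end.png',cv2.resize(c['pixels'][80:330,150:370],None,fx=2.4,fy=2.4,interpolation=cv2.INTER_CUBIC)[...,::-1])
o=bot.get_obs(); print(o['time'],o['ee_pos'],o['tcp_rot'],o['wrist_force'],o['torque'])
E
```

```text
time: 17.73
ee_pos: [0.5439, -0.1918, 0.0361]
tcp_rot: [-179.8, 0.4, 108.0]
wrist_force: [-7.6, -19.6, 6.1]
opening: 0.023
grasp_force: 83.6
time: 18.23
ee_pos: [0.5439, -0.1918, 0.0361]
tcp_rot: [-179.8, 0.5, 108.0]
wrist_force: [-6.9, -22.5, 5.1]
opening: 0.0227
grasp_force: 83.4
18.275 [ 0.54387729 -0.19176804  0.03608963] [-179.81844071    0.48192049  108.02522302] [ -8.22869707 -21.88937484   5.21212911] [-4.51961043  1.71543731 -0.16385333]
```

View pics/end.png

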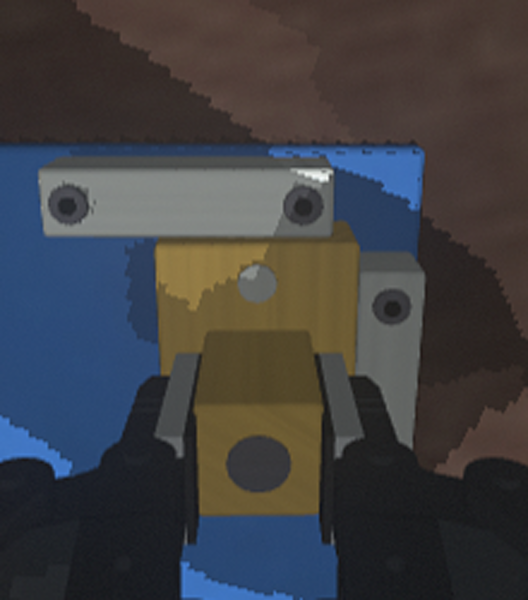

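The foot is tight against the side stop (top edge, crop row 237) and the far stop (right edge, column 358). The pose matches the computed home to within 1 mm, and both axes push at about 15–18 N. I'm handing in.

```bash
python3 -c "
from h import *
print(bot.job_done())"
```

```text
the job is handed in; nothing more can be done
None
```

I handed the job in at about 18 s with the brass holder on the jig plate, still gripped and pressed against both stops (roughly 15 N at the far one, 18 N at the side one); the hand-in returned no verdict, and I could not read the pin travel directly.

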